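Slide the dressing drum along the warming dock's fence onto its sensing plate

TASK

Load the steel dressing drum into the warming dock without lifting it: push it across the counter gently against the outer half of the fence (the half away from the head), then slide it along the fence, keeping it close to the fence all the way, until it presses the sprung sensing plate. Press the plate in for about half a second with about 8 N (never over 14 N, it is delicate), then ease off slowly so that the drum stays standing against the fence and still bearing on the plate; leave everything else on the counter alone.

Things in the scene. Friction and masses are not known exactly. Their poses are not given: they have to be found in the camera images.
- drum: The dressing drum: a closed plain steel drum with a flat lid, standing upright, 96 mm diameter, 80 mm tall, about 0.8 kg; too wide for a gripper. Origin: centre of its underside; z up. Slides on the counter at about 4 to 8 N.
- dock: The warming dock, fixed to the counter. Origin on the counter, on the line where the near face of its straight fence meets the counter. +y runs along the fence towards the head, -x points out from the fence to the free counter where the drum starts. The fence face is the plane x = 0, from y = -220 to +200 mm. Yaw of this frame differs from start to start. The drum stands against the fence when its centre is at x = -48 mm.
- fence: The dock's fence (same origin and axes as the dock): a straight rigid wall of polished aluminium (friction about 0.35), 55 mm high, 22 mm thick (x = 0 to 22 mm). No wall on the other side: the lane is open. Pushing the drum far off its centre line jams it on the fence or turns it out of the lane: push from behind, square or a few degrees towards the fence.
- head: The dock's head (same origin and axes as the dock): a white fixed housing across the end of the fence, from y = 210 to 310 mm, x = -105 to +35 mm, 70 mm high. It carries the sprung sensing plate.
- head_mouth (a point): Fixed point in the head's mouth (dock x = -48, y = 210 mm, z = 35 mm). From here the steel sensing plate (80 mm wide, z = 10 to 56 mm, square to the fence) stands out towards -y, its free face at dock y = 130 to 164 mm, not measured: feel for it. Sprung along y: gives 1 mm per 2.5 N from first touch, up to 9 mm. Let go fast it kicks the drum off; eased off under about 10 mm/s the drum stays touching.
- tall_bottle: White plastic bottle with a cap, 64 mm diameter, 170 mm tall, a bystander; leave it alone. Origin: centre of its underside.
- amber_bottle: Small brown glass bottle, 36 mm diameter, 70 mm tall, a bystander; leave it alone. Origin: centre of its underside.
- tape_roll: Roll of tape lying flat, 60 mm diameter, 24 mm high, a bystander; leave it alone. Origin: centre of its underside.
- carton: Medicine carton, 50 x 80 x 100 mm high, a bystander; leave it alone. Origin: centre of its underside.
- steel_cup: Open steel cup, 70 mm diameter, 65 mm tall, a bystander; leave it alone. Origin: centre of its underside.
- plain_bowl: Steel bowl, 100 mm diameter, 40 mm high, a bystander; leave it alone. Origin: centre of its underside.
- small_jar: Glass jar with steel lid, 52 mm diameter, 60 mm tall, a bystander; leave it alone. Origin: centre of its underside.
There are look-alikes about, which are no part of the job. What is shaped like the drum but blue is not meant.

How it is judged:
On the way, in this order (a step that is already met when the one before it is completed fails the run):
1. the drum touches the fence in its outer half (drum centre short of y = -30 mm of the dock) (contact force between drum and fence above 0.3 N and y of drum in the frame of dock below -0.03 m), for 0.1 s.
2. the drum has slid past the middle of the fence (y = 10 mm) within 6 mm of the fence (y of drum in the frame of dock above 0.01 m and x of drum in the frame of dock above -0.054 m), for 0.1 s.
3. the drum presses the sensing plate with 4 to 14 N for 0.3 s (contact force between drum and head above 4 N), for 0.3 s.
At the end, for the whole second after the job is handed in: The drum stands upright and at rest, within 6 mm of the fence, still bearing on the sensing plate (at least 0.15 N) (contact force between drum and head above 0.15 N and x of drum in the frame of dock above -0.054 m and angle between drum's own z axis and vertical below 0.05 rad and linear speed of drum below 0.01 m/s); the robot touches nothing.
It fails at once if the drum is more than 12 mm off the fence while its centre is past y = -30 mm of the dock (y of drum in the frame of dock above -0.03 m and x of drum in the frame of dock below -0.06 m).
It fails at once if the drum is pressed on the fence with more than 18 N (contact force between drum and fence above 18 N).
It fails at once if the drum is pressed on the head's plate with more than 14 N (contact force between drum and head above 14 N).
It fails at once if the drum is tipped or lifted (angle between drum's own z axis and vertical above 0.15 rad or height (world z) of drum above 0.012 m).
It fails at once if a bystander is moved by more than 15 mm (distance of any of tall_bottle, amber_bottle, tape_roll, carton, steel_cup, plain_bowl, small_jar from where it was at the start of the episode above 0.015 m).
It also fails if it takes over 72 s, if anything falls off the work surface, if the arm or the gripper's body presses on something with over 40 N, if the wrist force passes 120 N, or if a joint passes its speed limit or range.

ROBOT

A 6-joint arm with a two-finger parallel gripper is mounted at the origin on the work surface. World frame = base frame: x ahead of the robot, y to its left, z up, the work surface at z = 0. Lengths are in m, angles in rad, forces in N, time in s.
With the tool pointing down it reaches from about 0.375 to 0.9 m from the base axis. Payload 3.1 kg.
Tool frame: the origin (TCP) lies midway between the tips of the shut fingers; the grasp point (between the pads) lies 19 mm behind it (grip_depth is the distance from the TCP to the grasp point, in m); y points along the fingers, z is the direction in which the jaws open and shut, and the axes are right-handed (so a half turn about y gives the same grasp; the last joint's range is limited). The gripper opens to 85 mm and grips with 20 to 120 N. Pads are 22 mm wide; open, the fingers measure 114 mm over their backs; the gripper's body (76 mm by 85 mm) begins 54 mm behind the grasp point. The pads swing forward as they close: fully open they stand 13 mm farther back than shut.
Start: joints at [-1.454, 0.527, 1.433, -0, 1.181, -0.178], TCP at [0.182, -0.598, 0.208] pointing down, gripper open.
Joint ranges: [-3.08, 3.08], [-0.75, 2.2], [0.22, 2.44], [-1.43, 4.57], [0, 2.65], [-2.85, 2.85]. Speed limits (rad/s): [2.79, 2.79, 3.14, 3.14, 3.14, 3.14].

INTERFACE

Orientations are given as a unit quaternion [x, y, z, w].
In Python, from station import sense, snapshot, camera_model, sign_off, grip_depth gives the robot as it stands.
- The arm moves only by the tool play_rows, never from a script. Its argument "deltas" is a list of rows, each a list of 6 numbers: the shift along the tool's x, y, z in m, then the turn, a rotation vector about the tool's x, y, z in rad. A call has 1 to 12 rows; each row is the pose to reach, as a shift and turn from the pose commanded when the call began, along the tool's axes at that moment; what a row does not reach only later rows make up. A row lasts 1/10 s, in which the tool goes at most 50 mm and 8.59 degrees, less where a joint would pass 70% of its speed; a pose out of reach is approached as far as the arm can. A call with a gripper value outside its range is refused whole. "gripper" is the finger opening in m, from 0 to 0.0854, set as the call begins (left out, the last holds). The fingers move at their own pace and stop on an object; "force" is the grip in N (left out, the last holds). Time passes only in rows, so rows that repeat a pose let the fingers close. It gives the time, the measured TCP pose, the force and the opening at its end, in the units of the state.
- sense(): the state, without advancing time (a new reading comes with each control period).
- snapshot(name): name is "scene" or "side" or "wrist"; returns the picture (480x640x3 uint8, red, green, blue); there is no depth.
- camera_model(name): a dict with "fx", "fy", "cx", "cy" (pixels), "distortion" ([k1, k2, p1, p2, k3] as OpenCV has them; the pictures are not rectified), "camera_from_world" (4x4, takes a point from world to camera coordinates). Camera axes: x right, y up, looking along -z (the intrinsics and any distortion apply to the point x, -y, -z); pixel columns grow to the right and rows downward; lengths in m; the calibration is good to about 2 mm. A picture is of the moment at which its call begins: read the wrist's pose just before it. camera_model takes no time and is no camera call; for the wrist camera it gives the pose at the moment of the call.
- sign_off(): hands the job in, once; it reports no verdict.
The state is a dict: "t": time; "q": joint angles; "qd": joint speeds; "tau": joint torques, N m; "tcp_pos": TCP position; "tool_rot": TCP orientation; "force": force on the tool from outside, world axes, zero at the start; "ft_torque": the same for the moment, N m; "finger_gap": opening from 0.0 (shut) to 1.0 (fully open).
Only numpy, scipy, OpenCV 4.12 (cv2) and the standard library are available. Lean on these libraries where they do the work, as an engineer would, in place of code of your own. Each camera call takes 0.05 s, during which the arm holds its last target.

## Working session

There is one attempt and no reset: what is moved stays moved. The work goes in short steps, Python scripts to look and compute and a tool call to move; the robot and the scene stay as the last step left them, time stands still between calls to the robot, and variables do not carry over. Pictures are saved under pics/ and viewed, and the job is handed in when it is done.

Besides the shell and the picture viewer there is one more tool, called after "Request:" as a command line: name --pt "numbers of a row" for each row, then --argument value for the rest. play_rows: Moves the arm, as the interface text tells. Its arguments: {"type":"object","properties":{"deltas":{"type":"array"},"gripper":{"type":"number"},"force":{"type":"number"}},"required":["deltas"]}

```bash
mkdir -p pics; ls
python3 - <<'E'
from station import *
import cv2
print(sense()); print(grip_depth)
for n in ("scene","side","wrist"):
    m=camera_model(n); print(n,m)
    im=snapshot(n); cv2.imwrite(f"pics/{n}0.png",im[:,:,::-1])
print(sense()['t'])
E
```

```text
pics
{'t': 0.0, 'q': array([-1.45452185e+00,  5.28468576e-01,  1.43390806e+00,  1.03289909e-05,
        1.18139747e+00, -1.78519048e-01]), 'qd': array([ 0.0002737 ,  0.00010186,  0.00044518, -0.00016431,  0.0001986 ,
        0.00146721]), 'tau': array([ 1.47339539e-03, -4.42339897e+01, -1.78026956e+01, -1.78481073e-04,
        8.29790777e-03,  5.80017826e-06]), 'tcp_pos': array([ 0.18151817, -0.59725778,  0.20713036]), 'tool_rot': array([-0.10381945,  0.70021002, -0.69866845,  0.1038742 ]), 'force': array([ 1.3716115 , -0.03763088, -0.17397059]), 'ft_torque': array([-0.03470335,  0.05449051, -0.00713818]), 'finger_gap': 1.0013972494120198}
0.0187
scene {'fx': 443.0308946802261, 'fy': 443.0308946802261, 'cx': 326.477497006145, 'cy': 231.4628354236533, 'distortion': array([-0.08673092,  0.        ,  0.        ,  0.        ,  0.        ]), 'camera_from_world': array([[ 0.29821069,  0.95438562,  0.01478046, -0.14098597],
       [-0.5102171 ,  0.14629893,  0.84751114,  0.24088487],
       [ 0.80669008, -0.26027813,  0.53057177, -1.30288857],
       [ 0.        ,  0.        ,  0.        , 
[... 248 characters left out ...]
762, -0.09745027,  0.01283614,  0.55936296],
       [ 0.06326349, -0.53507909,  0.84242988, -0.08355568],
       [-0.07522667,  0.83916256,  0.53865308, -0.95937579],
       [ 0.        ,  0.        ,  0.        ,  1.        ]])}
wrist {'fx': 332.05581019835677, 'fy': 332.05581019835677, 'cx': 321.05747541354737, 'cy': 233.87462923761794, 'distortion': array([-0.06028173,  0.        ,  0.        ,  0.        ,  0.        ]), 'camera_from_world': array([[ 0.29125445, -0.95664442, -0.00151356, -0.6246742 ],
       [ 0.91180871,  0.27808203, -0.30211797,  0.04106793],
       [ 0.28944037,  0.08661313,  0.95326934, -0.3801717 ],
       [ 0.        ,  0.        ,  0.        ,  1.        ]])}
0.15
```

View pics/scene0.png

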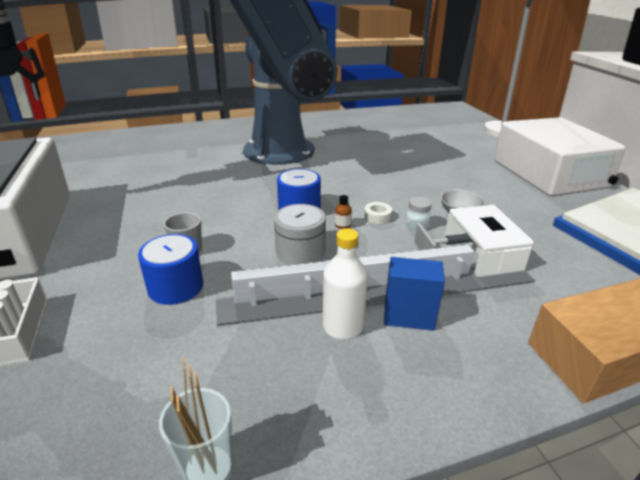

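View pics/side0.png

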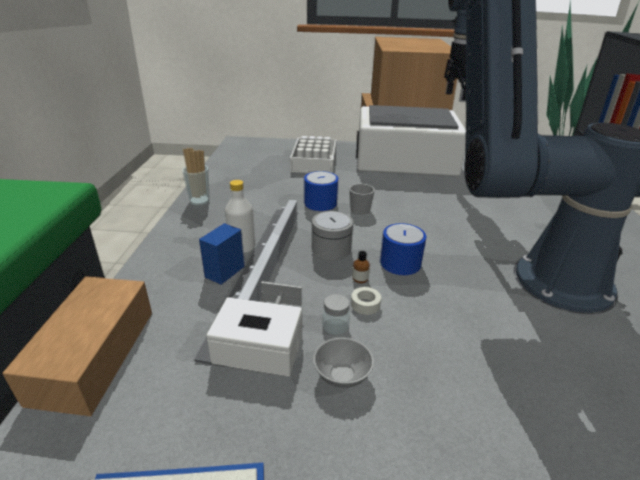

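View pics/wrist0.png

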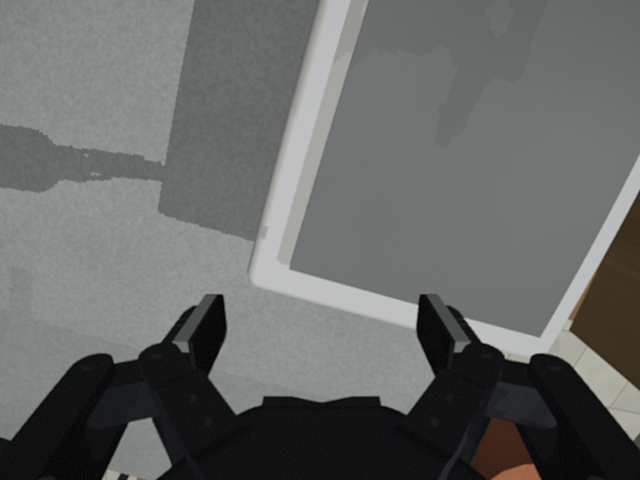

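The steel drum is at about (300,233) in the scene view and (332,237) in the side view. The blue look-alikes are at (172,268) and (298,190) in the scene view. The fence runs from (235,285) to (475,260), with the white head at (490,240). I'll confirm with enlarged crops.

```bash
cat > h.py <<'E'
import numpy as np, cv2
from station import *
def ray(m,u,v):
    K=np.array([[m['fx'],0,m['cx']],[0,m['fy'],m['cy']],[0,0,1.]])
    p=cv2.undistortPoints(np.array([[[u,v]]],float),K,np.array(m['distortion']))[0,0]
    T=m['camera_from_world']; R=T[:3,:3]; o=-R.T@T[:3,3]
    return o, R.T@np.array([p[0],-p[1],-1.])
def onz(m,u,v,z):
    o,d=ray(m,u,v); return o+d*(z-o[2])/d[2]
def proj(m,P):
    T=m['camera_from_world']; c=T[:3,:3]@np.asarray(P,float)+T[:3,3]
    K=np.array([[m['fx'],0,m['cx']],[0,m['fy'],m['cy']],[0,0,1.]])
    q=np.array([[c[0],-c[1],-c[2]]])
    return cv2.projectPoints(q,np.zeros(3),np.zeros(3),K,np.array(m['distortion']))[0][0,0]
def tri(pairs):
    A=np.zeros((3,3));b=np.zeros(3)
    for m,u,v in pairs:
        o,d=ray(m,u,v); d/=np.linalg.norm(d); M=np.eye(3)-np.outer(d,d); A+=M;b+=M@o
    return np.linalg.solve(A,b)
E
python3 - <<'E'
import cv2
a=cv2.imread('pics/scene0.png')[180:340,210:550]; cv2.imwrite('pics/sc_crop.png',cv2.resize(a,None,fx=2.35,fy=2.35,interpolation=cv2.INTER_CUBIC))
b=cv2.imread('pics/side0.png')[190:390,190:390]; cv2.imwrite('pics/si_crop.png',cv2.resize(b,None,fx=3,fy=3,interpolation=cv2.INTER_CUBIC))
E
```

```text
(no output)
```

View pics/sc_crop.png

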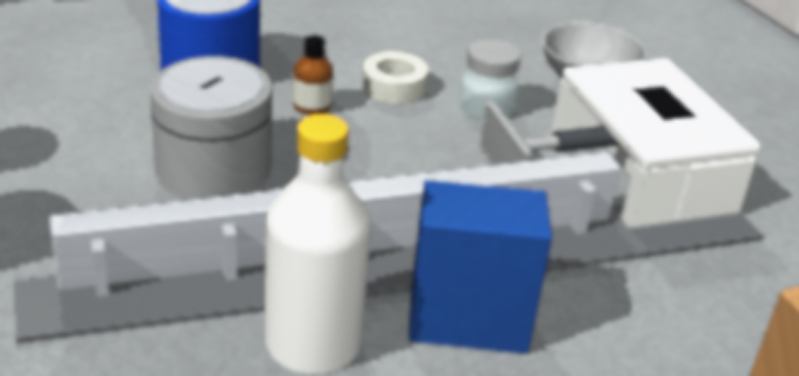

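View pics/si_crop.png

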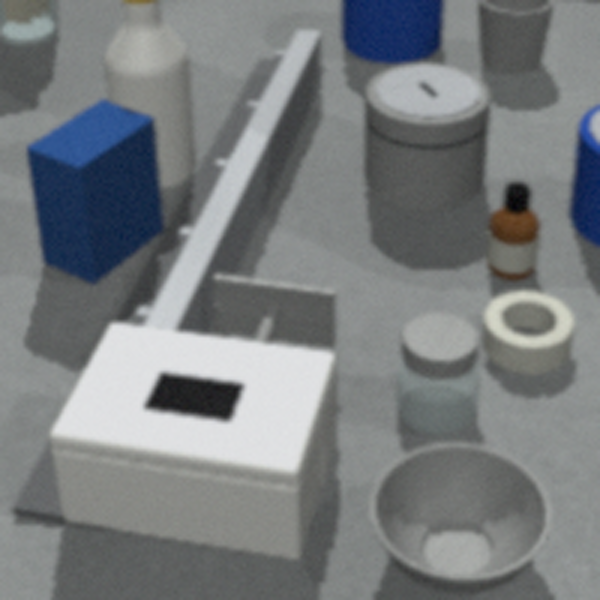

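The crops confirm the target: it's the only grey steel drum, with its lid at scene crop (212,85) and side crop (427,95). The other two of that shape are blue. I'll measure it and the dock in both views.

Run:
```python
from h import *
ms,mi=camera_model('scene'),camera_model('side')
S=lambda x,y:(210+(x+.5)/2.35-.5,180+(y+.5)/2.35-.5)
I=lambda x,y:(190+(x+.5)/3-.5,190+(y+.5)/3-.5)
np.set_printoptions(precision=4,suppress=True)
for n,s,i,z in [('lid',(212,85),(427,93),.08),('hA',(565,68),(334,352),.07),('hB',(667,60),(297,470),.07),('hC',(757,145),(55,440),.07),('hD',(643,160),(111,325),.07),
  ('fence_out',(52,216),(322,33),.055),('fence_out_back',(52,222),(296,31),.055),('jar',(494,56),(441,338),.06),('tape',(396,72),(528,325),.024),('amber',(314,45),(517,193),.07),('bowl',(594,45),(459,505),.04),('plate_free',(487,105),(335,292),.056),('plate_fence',(0,0),(216,275),.056)]:
    a=onz(ms,*S(*s),z);b=onz(mi,*I(*i),z)
    print(n,a[:2],b[:2],tri([(ms,*S(*s)),(mi,*I(*i))]))
# fence top near-edge in side, near the head
print(onz(mi,*I(180,322),.055))
# automatic contours: white head top, in both
for n,m in (('scene',ms),('side',mi)):
    im=cv2.imread(f'pics/{n}0.png'); g=cv2.cvtColor(im,cv2.COLOR_BGR2HSV)
    k=((g[:,:,2]>205)&(g[:,:,1]<30)).astype(np.uint8)
    if n=='scene': k[:,:440]=0;k[:200]=0;k[:,540:]=0
    else: k[:295]=0;k[:,:205]=0;k[:,305:]=0
    cs,_=cv2.findContours(k,cv2.RETR_EXTERNAL,cv2.CHAIN_APPROX_NONE); c=max(cs,key=cv2.contourArea)
    q=cv2.approxPolyDP(c,4,True)[:,0]; print(n,cv2.contourArea(c),[(tuple(p),onz(m,*p,.07)[:2]) for p in q])
```

```text
lid [ 0.5287 -0.07  ] [ 0.5256 -0.0664] [ 0.5257 -0.0693  0.0783]
hA [0.5649 0.2261] [0.5617 0.2291] [0.5621 0.2277 0.0685]
hB [0.5764 0.3205] [0.5697 0.325 ] [0.571  0.3238 0.0675]
hC [0.711  0.3069] [0.7027 0.3182] [0.7049 0.3134 0.065 ]
hD [0.7034 0.2093] [0.6978 0.2201] [0.699  0.2142 0.0656]
fence_out [ 0.6302 -0.2099] [ 0.6249 -0.2052] [ 0.6258 -0.2098  0.0522]
fence_out_back [ 0.6369 -0.2107] [ 0.6479 -0.2062] [ 0.6459 -0.2093  0.0572]
jar [0.5132 0.1875] [0.5002 0.1976] [0.5014 0.1931 0.0545]
tape [0.4576 0.1211] [0.4445 0.1354] [0.4443 0.1269 0.0165]
amber [0.4693 0.0358] [0.4555 0.0488] [0.4556 0.0402 0.0633]
bowl [0.4863 0.3099] [0.4834 0.3123] [0.4837 0.3115 0.0387]
plate_free [0.5807 0.1464] [0.57   0.1552] [0.5716 0.1507 0.0511]
plate_fence [ 0.2735 -0.2158] [0.6489 0.1465] [ 0.6239 -0.1116  0.0653]
[0.6621 0.1948 0.055 ]
scene 2167.5 [((np.int32(451), np.int32(209)), array([0.5666, 0.227 ])), ((np.int32(483), np.int32(253)), array([0.7169, 0.1995])), ((np.int32(487), np.int32(248)), array([0.7058, 0.2152])), ((np.int32(532), np.int32(243)), array([0.7154, 0.3036])), ((np.int32(494), np.int32(205)), array([0.5758, 0.3221])), ((np.int32(471), np.int32(206)), array([0.5667, 0.2732])), ((np.int32(468), np.int32(200)), array([0.5425, 0.2817])), ((np.int32(457), np.int32(200)), array([0.5364, 0.2593])), ((np.int32(459), np.int32(206)), array([0.5601, 0.2494]))]
side 3031.0 [((np.int32(208), np.int32(332)), array([0.7056, 0.3085])), ((np.int32(287), np.int32(346)), array([0.5725, 0.3246])), ((np.int32(300), np.int32(309)), array([0.5628, 0.2346])), ((np.int32(248), np.int32(301)), array([0.6577, 0.2238])), ((np.int32(246), np.int32(295)), array([0.665 , 0.2077])), ((np.int32(228), np.int32(298)), array([0.6954, 0.2198]))]
```

Run:
```python
from h import *
from scipy.spatial.transform import Rotation as Rr
np.set_printoptions(precision=4,suppress=True)
ms,mi,mw=camera_model('scene'),camera_model('side'),camera_model('wrist')
for n,s,i in [('blue1 top',(299,178),(404,235)),('blue2 top',(170,248),(321,177)),('cup top',(183,221),(361,189)),('tall cap',(347,236),(237,185)),('carton topc',(416,264),(222,235))]:
    print(n,tri([(ms,*s),(mi,*i)]))
s=sense(); R=Rr.from_quat(s['tool_rot']).as_matrix(); print('tool axes cols\n',R)
T=mw['camera_from_world']; o=-T[:3,:3].T@T[:3,3]; print('cam in tool',R.T@(o-s['tcp_pos']), 'look',R.T@(-T[2,:3]))
# dock frame fit
ax=lambda a:np.array([[np.cos(a),-np.sin(a)],[np.sin(a),np.cos(a)]])
D=np.array([[-105,210],[-105,310],[35,310],[35,210],[0,-220]])/1e3
W=np.array([[.5621,.2277],[.571,.3238],[.7049,.3134],[.699,.2142],[.6258,-.2098]])
U,_,Vt=np.linalg.svd((D-D.mean(0)).T@(W-W.mean(0))); Q=(Vt.T@np.diag([1,np.sign(np.linalg.det(Vt.T@U.T))])@U.T)
t=W.mean(0)-Q@D.mean(0); print('yaw',np.degrees(np.arctan2(Q[1,0],Q[0,0])),'org',t,'res mm',1e3*(W-(D@Q.T+t)))
print('drum in dock',Q.T@(np.array([.5257,-.0693])-t))
```

```text
blue1 top [ 0.3631 -0.0293  0.0761]
blue2 top [ 0.5711 -0.3024  0.081 ]
cup top [ 0.4588 -0.2796  0.0634]
tall cap [ 0.7392 -0.0561  0.1628]
carton topc [0.7486 0.0535 0.0989]
tool axes cols
 [[-0.9569 -0.0002  0.2905]
 [-0.2905  0.0017 -0.9569]
 [-0.0003 -1.     -0.0017]]
cam in tool [-0.0761 -0.1666  0.0006] look [0.3025 0.9532 0.0007]
yaw -5.128916850800753 org [0.6458 0.008 ] res mm [[ 2.1194  1.1406]
 [ 2.0797 -2.359 ]
 [-3.4597 -0.2434]
 [-0.42    0.1562]
 [-0.3194  1.3056]]
drum in dock [-0.1127 -0.0877]
```

```bash
cat >> h.py <<'E'
from scipy.spatial.transform import Rotation as Rr
YAW=np.radians(-5.13); ORG=np.array([.6458,.008])
Q=np.array([[np.cos(YAW),-np.sin(YAW)],[np.sin(YAW),np.cos(YAW)]])
def todock(p): return Q.T@(np.asarray(p)[:2]-ORG)
def target(dx,dy,z,push,tilt=4.):
    "push: direction (deg, in dock frame) the -tool x face looks to; tilt: tip leading"
    p=np.r_[Q@[np.cos(np.radians(push)),np.sin(np.radians(push))],0]
    x=-p; y=np.array([0,0,-1.]); zz=np.cross(x,y)
    R=Rr.from_matrix(np.c_[x,y,zz])*Rr.from_rotvec([0,0,np.radians(tilt)])
    return np.r_[ORG+Q@[dx,dy],z],R
def delta(dx,dy,z,push,tilt=4.):
    s=sense(); R0=Rr.from_quat(s['tool_rot']); P,R=target(dx,dy,z,push,tilt)
    d=R0.inv().apply(P-s['tcp_pos']); r=(R0.inv()*R).as_rotvec()
    np.set_printoptions(precision=4,suppress=True)
    print('shift',d,'rot',r,'world',P); return d,r
def st():
    s=sense(); R=Rr.from_quat(s['tool_rot']).as_matrix(); f=s['force']
    print('t %.2f dock xy mm %s z %.1f  Fdock %s Fz %.2f tiltdeg %.2f face %.2f'%(s['t'],np.round(1e3*todock(s['tcp_pos']),1),1e3*s['tcp_pos'][2],np.round(Q.T@f[:2],2),f[2],np.degrees(np.arccos(-R[2,1])),np.degrees(np.arctan2(*(Q.T@(-R[:2,0]))[::-1]))))
E
python3 - <<'E'
from h import *
st(); delta(-.192,-.088,.25,0)
E
```

```text
t 0.15 dock xy mm [-408.3 -644.5] z 207.3  Fdock [-0.14 -0.57] Fz 1.44 tiltdeg 0.10 face 22.02
shift [-0.4091 -0.0418 -0.4349] rot [0.0152 0.3841 0.0689] world [ 0.4467 -0.0625  0.25  ]
```

Request:
play_rows --pt "0 -0.042 0 0 0 0" --pt "-0.05 -0.042 -0.04 0.002 0.05 0.01" --pt "-0.08 -0.042 -0.08 0.004 0.1 0.02" --pt "-0.12 -0.042 -0.12 0.005 0.13 0.025" --pt "-0.16 -0.042 -0.16 0.006 0.16 0.03" --pt "-0.2 -0.042 -0.2 0.008 0.2 0.035" --pt "-0.24 -0.042 -0.245 0.01 0.24 0.042" --pt "-0.28 -0.042 -0.29 0.011 0.28 0.05" --pt "-0.31 -0.042 -0.33 0.012 0.31 0.055" --pt "-0.34 -0.042 -0.36 0.013 0.34 0.06" --pt "-0.375 -0.042 -0.4 0.014 0.36 0.065" --pt "-0.409 -0.042 -0.435 0.015 0.384 0.069" --gripper 0

```text
t: 1.35
tcp_pos: [0.4258, -0.104, 0.2502]
tool_rot: [-0.057, -0.704, 0.708, 0.007]
force: [0.8, -0.7, 0.7]
finger_gap: 0.002
```

Run:
```python
from h import *
st(); delta(-.192,-.088,.025,0)
cv2.imwrite('pics/w1.png',snapshot('wrist')[:,:,::-1])
```

```text
t 1.35 dock xy mm [-209.1 -131.2] z 250.2  Fdock [ 0.84 -0.6 ] Fz 0.70 tiltdeg 4.04 face -0.07
shift [-0.0011  0.2258 -0.0436] rot [-0.0016 -0.0012 -0.0006] world [ 0.4467 -0.0625  0.025 ]
```

View pics/w1.png

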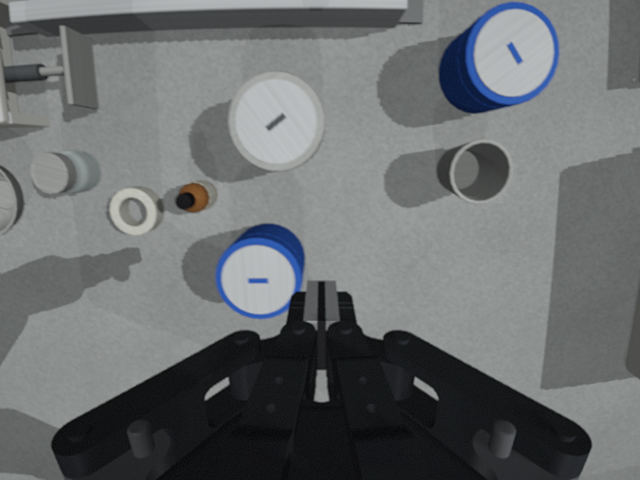

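The wrist view shows the steel drum's lid at (277,121), the blue can at (260,278), and the fence along the top with the plate at (80,70). I'll settle over the pre-push point first, then measure from straight above.

Request:
play_rows --pt "0 0 0 0 0 0" --pt "0 0 0 0 0 0" --pt "0 0 0 0 0 0"

```text
t: 1.7
tcp_pos: [0.4254, -0.1073, 0.25]
tool_rot: [-0.057, -0.704, 0.708, 0.008]
force: [0.9, -0.1, 0.3]
finger_gap: 0.001
```

Run:
```python
from h import *
st(); delta(-.192,-.088,.025,0)
m=camera_model('wrist'); im=snapshot('wrist')[:,:,::-1].copy(); cv2.imwrite('pics/w2.png',im)
g=cv2.cvtColor(im,cv2.COLOR_BGR2HSV)
print(sense()['qd'])
cv2.imwrite('pics/w2z.png',cv2.resize(im[0:260,0:420],None,fx=1.9,fy=1.9,interpolation=cv2.INTER_CUBIC))
```

```text
t 1.70 dock xy mm [-209.3 -134.5] z 250.0  Fdock [ 0.87 -0.07] Fz 0.27 tiltdeg 4.01 face -0.10
shift [-0.0014  0.2256 -0.047 ] rot [-0.002  -0.0017 -0.0002] world [ 0.4467 -0.0625  0.025 ]
[-0.007  -0.0022  0.0001  0.0017  0.0008  0.0015]
```

View pics/w2z.png

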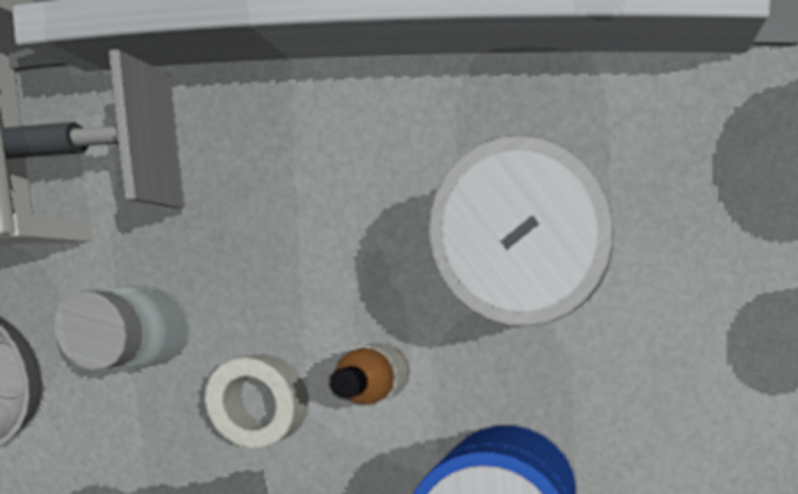

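Run:
```python
from h import *
np.set_printoptions(precision=1,suppress=True)
m=camera_model('wrist'); f=lambda x,y:((x+.5)/1.9-.5,(y+.5)/1.9-.5)
for n,p,z in [('lid c',(521,231),.08),('lid L',(431,231),.08),('lid R',(611,231),.08),('lid T',(521,137),.08),('lid B',(521,325),.08),('fence top out',(768,17),.055),('fence top mid',(400,25),.055),('fence top in',(20,40),.055),('fence bottom out',(748,52),0),('plate top f',(122,50),.056),('plate top o',(133,198),.056),('plate low o',(183,208),.010),('jar',(98,330),.06),('tape',(250,402),.024),('amber cap',(348,382),.07)]:
    print(n,1e3*todock(onz(m,*f(*p),z)))
```

```text
lid c [-113.1  -90. ]
lid L [-112.6  -43. ]
lid R [-113.3 -136.7]
lid T [-67.1 -91.3]
lid B [-161.3  -88.5]
fence top out [  -0.6 -220.1]
fence top mid [ -3.6 -24.9]
fence top in [  1.9 195.6]
fence bottom out [   0.8 -221.1]
plate top f [ -9. 132.]
plate top o [-87.9 135.2]
plate low o [-88.2 135.9]
jar [-161.7  165.9]
tape [-211.6   98.1]
amber cap [-192.8   12.2]
```

Request:
play_rows --pt "0 0 -0.03 0 0 0" --pt "-0.001 0.0 -0.046 0 0 0" --pt "-0.001 0.04 -0.046 0 0 0" --pt "-0.001 0.08 -0.046 0 0 0" --pt "-0.001 0.12 -0.046 0 0 0" --pt "-0.001 0.16 -0.046 0 0 0" --pt "-0.001 0.19 -0.046 0 0 0" --pt "-0.001 0.21 -0.046 0 0 0" --pt "-0.001 0.22 -0.046 0 0 0" --pt "-0.001 0.225 -0.046 0 0 0" --pt "-0.001 0.225 -0.046 0 0 0"

```text
t: 2.85
tcp_pos: [0.4465, -0.0628, 0.0256]
tool_rot: [-0.057, -0.704, 0.708, 0.007]
force: [-0.4, 0.8, 0.1]
finger_gap: 0.0
```

Run:
```python
from h import *
st(); delta(-.192,-.089,.025,0)
for n in('wrist','side'): cv2.imwrite(f'pics/{n}3.png',snapshot(n)[:,:,::-1])
a=cv2.imread('pics/side3.png')[130:400,180:580];b=cv2.imread('pics/wrist3.png')
cv2.imwrite('pics/c3.png',np.hstack([cv2.resize(a,(400,270)),cv2.resize(b,(360,270))]))
```

```text
t 2.85 dock xy mm [-192.1  -88.3] z 25.6  Fdock [-0.49  0.77] Fz 0.14 tiltdeg 4.02 face -0.07
shift [-0.0001  0.0006  0.0007] rot [-0.0016 -0.0013 -0.0004] world [ 0.4466 -0.0635  0.025 ]
```

View pics/c3.png

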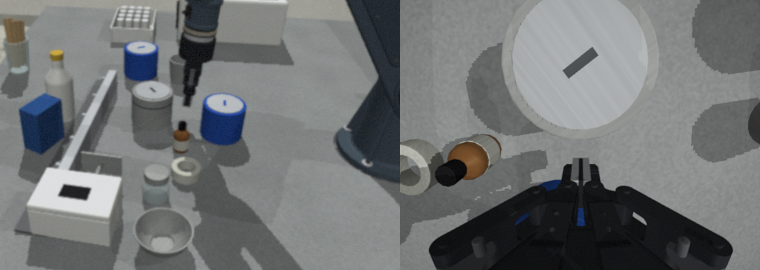

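Request:
play_rows --pt "-0.004 0.0003 0 0 0 0" --pt "-0.008 0.0006 0 0 0 0" --pt "-0.012 0.0008 0 0 0 0" --pt "-0.015 0.001 0 0 0 0" --pt "-0.017 0.0012 0 0 0 0" --pt "-0.019 0.0013 0 0 0 0" --pt "-0.021 0.0015 0 0 0 0" --pt "-0.023 0.0016 0 0 0 0" --pt "-0.025 0.0018 0 0 0 0" --pt "-0.028 0.002 0 0 0 0" --pt "-0.031 0.0022 0 0 0 0" --pt "-0.034 0.0024 0 0 0 0"

```text
t: 4.15
tcp_pos: [0.4752, -0.0631, 0.0251]
tool_rot: [-0.052, -0.706, 0.707, 0.01]
force: [-8.1, 0.2, 5.4]
finger_gap: 0.001
```

Run:
```python
from h import *
st()
```

```text
t 4.15 dock xy mm [-163.6  -86. ] z 25.1  Fdock [-8.12 -0.5 ] Fz 5.43 tiltdeg 3.41 face 0.04
```

Request:
play_rows --pt "-0.003 0.0002 0 0 0 0" --pt "-0.006 0.0004 0 0 0 0" --pt "-0.009 0.0005 0 0 0 0" --pt "-0.012 0.0006 0 0 0 0" --pt "-0.015 0.0008 0 0 0 0" --pt "-0.018 0.001 0 0 0 0" --pt "-0.021 0.0012 0 0 0 0" --pt "-0.024 0.0014 0 0 0 0" --pt "-0.027 0.0016 0 0 0 0" --pt "-0.029 0.0018 0 0 0 0" --pt "-0.031 0.002 0 0 0 0" --pt "-0.033 0.002 0 0 0 0"

```text
t: 5.35
tcp_pos: [0.5084, -0.0662, 0.0252]
tool_rot: [-0.053, -0.706, 0.707, 0.01]
force: [-6.9, 1.5, 2.8]
finger_gap: -0.001
```

Run:
```python
from h import *
st()
m=camera_model('wrist'); im=snapshot('wrist')[:,:,::-1]
cv2.imwrite('pics/w4.png',im)
```

```text
t 5.35 dock xy mm [-130.2  -86.2] z 25.2  Fdock [-7.02  0.9 ] Fz 2.76 tiltdeg 3.44 face 0.04
```

View pics/w4.png

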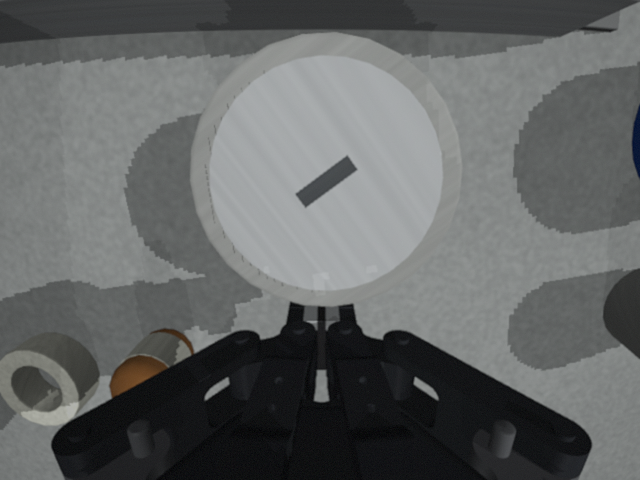

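The drum is sliding straight ahead of the finger, lid centre about (326,175), about 7 N. The fence edge at row 30 is still clear of it. I'll continue more slowly.

Request:
play_rows --pt "-0.002 0.0001 0 0 0 0" --pt "-0.004 0.0002 0 0 0 0" --pt "-0.006 0.0004 0 0 0 0" --pt "-0.008 0.0005 0 0 0 0" --pt "-0.01 0.0006 0 0 0 0" --pt "-0.012 0.0007 0 0 0 0" --pt "-0.014 0.0008 0 0 0 0" --pt "-0.016 0.001 0 0 0 0"

```text
t: 6.2
tcp_pos: [0.5275, -0.0687, 0.0254]
tool_rot: [-0.055, -0.705, 0.707, 0.008]
force: [-2.8, -0.4, -1.6]
finger_gap: 0.003
```

Run:
```python
from h import *
st()
```

```text
t 6.20 dock xy mm [-111.  -87.] z 25.4  Fdock [-2.79 -0.62] Fz -1.65 tiltdeg 3.80 face 0.02
```

Request:
play_rows --pt "-0.001 0.0001 0 0 0 0" --pt "-0.002 0.0001 0 0 0 0" --pt "-0.003 0.0002 0 0 0 0"

```text
t: 6.5
tcp_pos: [0.5321, -0.0696, 0.026]
tool_rot: [-0.056, -0.704, 0.708, 0.007]
force: [-3.9, -0.4, -3.3]
finger_gap: 0.002
```

Run:
```python
from h import *
st()
```

```text
t 6.50 dock xy mm [-106.3  -87.5] z 26.0  Fdock [-3.87 -0.74] Fz -3.27 tiltdeg 3.99 face 0.01
```

Request:
play_rows --pt "-0.001 0.0001 0 0 0 0" --pt "-0.002 0.0001 0 0 0 0"

```text
t: 6.7
tcp_pos: [0.5341, -0.0698, 0.0261]
tool_rot: [-0.056, -0.704, 0.708, 0.007]
force: [-4.6, 0.8, -2.8]
finger_gap: 0.001
```

Run:
```python
from h import *
st()
im=snapshot('wrist')[:,:,::-1]; st()
cv2.imwrite('pics/w5.png',im)
```

```text
t 6.70 dock xy mm [-104.3  -87.5] z 26.1  Fdock [-4.68  0.38] Fz -2.77 tiltdeg 3.99 face 0.01
t 6.75 dock xy mm [-104.4  -87.5] z 26.0  Fdock [-2.85  0.15] Fz -2.39 tiltdeg 3.97 face 0.01
```

View pics/w5.png

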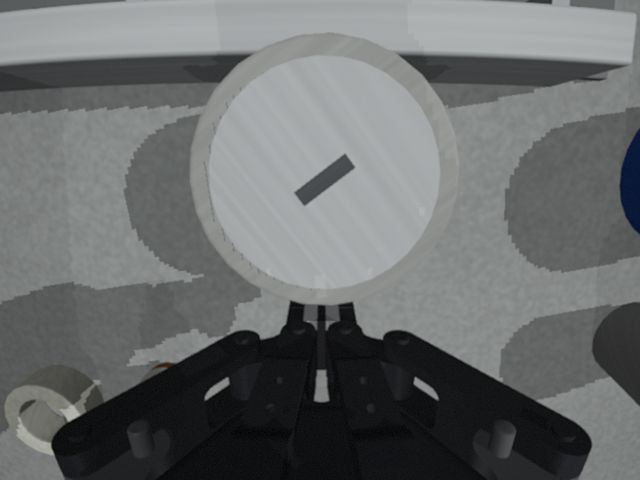

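Run:
```python
from h import *
np.set_printoptions(precision=1,suppress=True)
m=camera_model('wrist')
for n,p,z in [('T',(325,33),.08),('B',(325,305),.08),('L',(191,168),.08),('R',(459,168),.08),('ftopL',(20,66),.055),('ftopR',(600,66),.055),('fbotR',(605,80),.0),('fbotL',(20,90),0)]:
    print(n,1e3*todock(onz(m,*p,z)))
```

```text
T [ -1.1 -89.7]
B [-96.4 -90. ]
L [-44.4 -42.7]
R [ -44.3 -137. ]
ftopL [-1.5 38.5]
ftopR [  -1.8 -205.3]
fbotR [   5.2 -254.8]
fbotL [-0.2 89.4]
```

Request:
play_rows --pt "-0.001 0.0001 0 0 0 0" --pt "-0.0015 0.0001 0 0 0 0"

```text
t: 6.95
tcp_pos: [0.534, -0.0694, 0.0258]
tool_rot: [-0.055, -0.705, 0.707, 0.008]
force: [-5.4, -0.3, -2.3]
finger_gap: -0.001
```

Run:
```python
from h import *
st()
```

```text
t 6.95 dock xy mm [-104.4  -87.1] z 25.8  Fdock [-5.4  -0.76] Fz -2.29 tiltdeg 3.81 face 0.03
```

Request:
play_rows --pt "-0.001 0.0001 0 0 0 0" --pt "-0.001 0.0001 0 0 0 0"

```text
t: 7.15
tcp_pos: [0.534, -0.0692, 0.0256]
tool_rot: [-0.054, -0.705, 0.707, 0.009]
force: [-6.8, 0.2, -1.6]
finger_gap: -0.001
```

Run:
```python
from h import *
st()
```

```text
t 7.15 dock xy mm [-104.5  -86.9] z 25.6  Fdock [-6.77 -0.36] Fz -1.61 tiltdeg 3.69 face 0.03
```

Request:
play_rows --pt "-0.001 0.0001 0 0 0 0" --pt "-0.002 0.0001 0 0 0 0" --pt "-0.002 0.0001 0 0 0 0"

```text
t: 7.45
tcp_pos: [0.5339, -0.0689, 0.0254]
tool_rot: [-0.053, -0.705, 0.707, 0.01]
force: [-10.2, -0.4, 0.6]
finger_gap: -0.004
```

Run:
```python
from h import *
st()
```

```text
t 7.45 dock xy mm [-104.5  -86.6] z 25.4  Fdock [-10.1  -1.3] Fz 0.55 tiltdeg 3.45 face 0.05
```

Force is up to 10 N with no motion, against 7–8 N while sliding, so the drum is on the fence. I'll add a small margin and hold briefly.

Request:
play_rows --pt "-0.001 0.0001 0 0 0 0" --pt "-0.0015 0.0001 0 0 0 0" --pt "-0.0015 0.0001 0 0 0 0" --pt "-0.0015 0.0001 0 0 0 0"

```text
t: 7.85
tcp_pos: [0.5339, -0.0688, 0.0253]
tool_rot: [-0.051, -0.705, 0.707, 0.011]
force: [-12.8, -0.8, 2.3]
finger_gap: 0.003
```

Run:
```python
from h import *
st()
```

```text
t 7.85 dock xy mm [-104.6  -86.5] z 25.3  Fdock [-12.66  -1.91] Fz 2.31 tiltdeg 3.29 face 0.07
```

Request:
play_rows --pt "0.001 0 0 0 0 0" --pt "0.003 -0.0002 0 0 0 0" --pt "0.005 -0.0003 0 0 0 0" --pt "0.008 -0.0005 0 0 0 0" --pt "0.015 -0.001 0 0 0 0" --pt "0.025 -0.002 0 0 0 0" --pt "0.035 -0.01 0 0 0 0" --pt "0.04 -0.04 0 0 0 0" --pt "0.04 -0.08 0 0 0 0" --pt "0.04 -0.12 0 0 0 0" --pt "0.04 -0.13 0 0 0 0" --pt "0.04 -0.13 0 0 0 0"

```text
t: 9.05
tcp_pos: [0.4924, -0.0663, 0.1553]
tool_rot: [-0.058, -0.704, 0.708, 0.005]
force: [-0.6, 0.6, -0.5]
finger_gap: 0.003
```

Run:
```python
from h import *
st(); delta(-.056,-.170,.15,86)
m=camera_model('wrist'); im=snapshot('wrist')[:,:,::-1]; cv2.imwrite('pics/w6.png',im)
```

```text
t 9.05 dock xy mm [-146.1  -87.7] z 155.3  Fdock [-0.68  0.5 ] Fz -0.52 tiltdeg 4.34 face 0.01
shift [-0.0895  0.0124  0.0822] rot [-0.1116 -1.4968 -0.0024] world [ 0.5748 -0.1563  0.15  ]
```

View pics/w6.png

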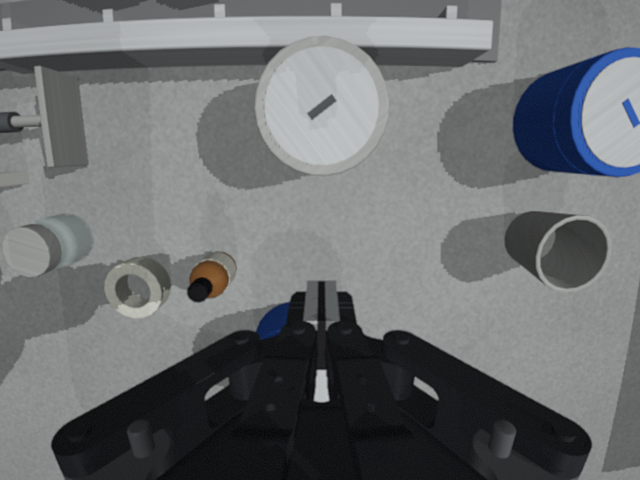

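The drum stands at the fence with its lid at (322,105), nothing else has moved. Now swing round behind it (outer end).

Request:
play_rows --pt "0.0 0.001 0.02 -0.01 -0.14 0" --pt "0.0 0.002 0.04 -0.02 -0.28 0" --pt "-0.005 0.004 0.06 -0.03 -0.42 0" --pt "-0.015 0.005 0.075 -0.042 -0.56 0" --pt "-0.03 0.006 0.082 -0.052 -0.7 -0.001" --pt "-0.045 0.007 0.082 -0.063 -0.84 -0.001" --pt "-0.06 0.008 0.082 -0.073 -0.98 -0.001" --pt "-0.075 0.009 0.082 -0.084 -1.12 -0.002" --pt "-0.085 0.01 0.082 -0.094 -1.26 -0.002" --pt "-0.0895 0.012 0.082 -0.105 -1.4 -0.002" --pt "-0.0895 0.012 0.082 -0.1116 -1.497 -0.0024" --pt "-0.0895 0.012 0.082 -0.1116 -1.497 -0.0024"

```text
t: 10.3
tcp_pos: [0.5729, -0.155, 0.1448]
tool_rot: [-0.441, 0.557, -0.519, 0.475]
force: [-0.3, 0.1, 0.5]
finger_gap: -0.0
```

Run:
```python
from h import *
st(); delta(-.056,-.170,.025,86)
m=camera_model('wrist'); im=snapshot('wrist')[:,:,::-1]; cv2.imwrite('pics/w7.png',im)
```

```text
t 10.30 dock xy mm [ -58.1 -168.9] z 144.8  Fdock [-0.33  0.03] Fz 0.47 tiltdeg 4.18 face 85.97
shift [0.0096 0.1194 0.0033] rot [ 0.0098 -0.0006 -0.0025] world [ 0.5748 -0.1563  0.025 ]
```

View pics/w7.png

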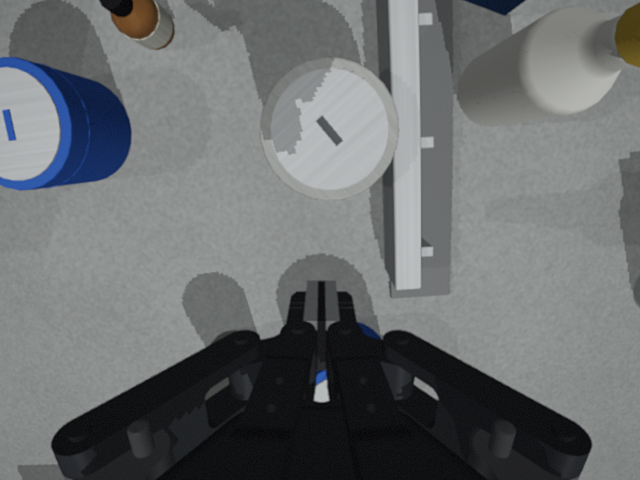

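Request:
play_rows --pt "0.004 0.04 0.003 0.01 0 -0.0025" --pt "0.007 0.075 0.003 0.01 0 -0.0025" --pt "0.009 0.1 0.003 0.01 0 -0.0025" --pt "0.0095 0.115 0.003 0.01 0 -0.0025" --pt "0.0095 0.1195 0.003 0.01 0 -0.0025" --pt "0.0095 0.1195 0.003 0.01 0 -0.0025"

```text
t: 10.95
tcp_pos: [0.5758, -0.1568, 0.0272]
tool_rot: [-0.439, 0.553, -0.523, 0.477]
force: [0.3, -0.7, 0.5]
finger_gap: 0.001
```

Run:
```python
from h import *
st(); delta(-.056,-.120,.025,86); delta(-.056,.02,.025,86)
for n in ('scene','wrist'): cv2.imwrite(f'pics/{n}8.png',snapshot(n)[:,:,::-1])
a=cv2.imread('pics/scene8.png')[120:340,130:550];b=cv2.imread('pics/wrist8.png')
cv2.imwrite('pics/c8.png',np.hstack([cv2.resize(a,(440,230)),cv2.resize(b,(307,230))]))
```

```text
t 10.95 dock xy mm [ -55.  -170.4] z 27.2  Fdock [ 0.35 -0.68] Fz 0.48 tiltdeg 3.95 face 85.95
shift [-0.0499  0.0056 -0.0046] rot [-0.0035 -0.0008  0.001 ] world [ 0.5793 -0.1065  0.025 ]
shift [-0.1892  0.0152 -0.0145] rot [-0.0035 -0.0008  0.001 ] world [0.5918 0.0329 0.025 ]
```

View pics/c8.png

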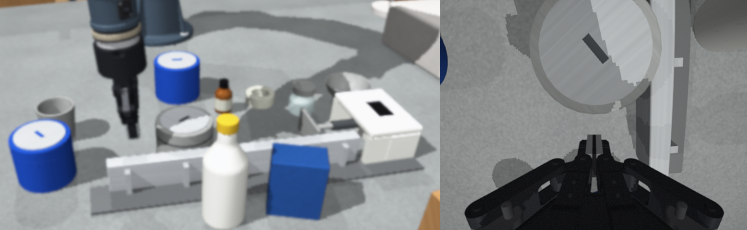

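Request:
play_rows --pt "-0.005 0.001 -0.0004 0 0 0" --pt "-0.01 0.0027 -0.0007 0 0 0" --pt "-0.015 0.003 -0.001 0 0 0" --pt "-0.018 0.0032 -0.0013 0 0 0" --pt "-0.02 0.0034 -0.0014 0 0 0" --pt "-0.022 0.0036 -0.0016 0 0 0" --pt "-0.024 0.0037 -0.0017 0 0 0" --pt "-0.026 0.0038 -0.0018 0 0 0" --pt "-0.028 0.0039 -0.002 0 0 0" --pt "-0.03 0.004 -0.0021 0 0 0" --pt "-0.0325 0.0042 -0.0023 0 0 0" --pt "-0.035 0.0044 -0.0025 0 0 0"

```text
t: 12.25
tcp_pos: [0.5792, -0.1234, 0.0256]
tool_rot: [-0.44, 0.552, -0.524, 0.477]
force: [-1.2, -5.1, 0.1]
finger_gap: -0.008
```

Run:
```python
from h import *
st()
im=snapshot('wrist')[:,:,::-1]; cv2.imwrite('pics/w9.png',im)
```

```text
t 12.25 dock xy mm [ -54.6 -136.8] z 25.6  Fdock [-0.69 -5.18] Fz 0.11 tiltdeg 3.80 face 86.02
```

View pics/w9.png

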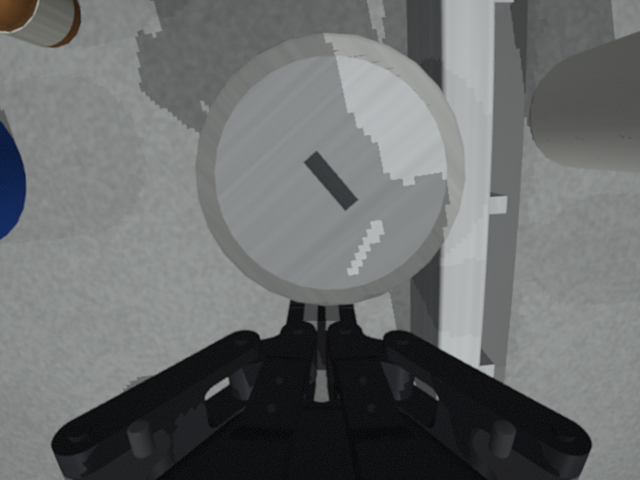

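The drum is sliding along the fence at 5 N, its lid at (330,170) touching the fence's edge line. I'll continue.

Request:
play_rows --pt "-0.003 0.0002 -0.0002 0 0 0" --pt "-0.006 0.0004 -0.0004 0 0 0" --pt "-0.009 0.0006 -0.0006 0 0 0" --pt "-0.012 0.0008 -0.0009 0 0 0" --pt "-0.015 0.001 -0.0011 0 0 0" --pt "-0.018 0.0012 -0.0013 0 0 0" --pt "-0.021 0.0014 -0.0015 0 0 0" --pt "-0.024 0.0016 -0.0017 0 0 0" --pt "-0.027 0.0018 -0.0019 0 0 0" --pt "-0.03 0.002 -0.0021 0 0 0" --pt "-0.033 0.0022 -0.0024 0 0 0" --pt "-0.036 0.0024 -0.0026 0 0 0"

```text
t: 13.5
tcp_pos: [0.5822, -0.0853, 0.0256]
tool_rot: [-0.439, 0.553, -0.523, 0.478]
force: [-1.6, -4.4, -0.9]
finger_gap: 0.0
```

```bash
cat > lid.py <<'E'
from h import *
def lid(name):
    st(); m=camera_model('wrist'); im=snapshot('wrist')[:,:,::-1].copy(); cv2.imwrite(f'pics/{name}.png',im)
E
python3 -c "
from lid import *
lid('w10')"
```

```text
t 13.50 dock xy mm [-55.  -98.6] z 25.6  Fdock [-1.18 -4.56] Fz -0.87 tiltdeg 3.94 face 86.00
```

View pics/w10.png

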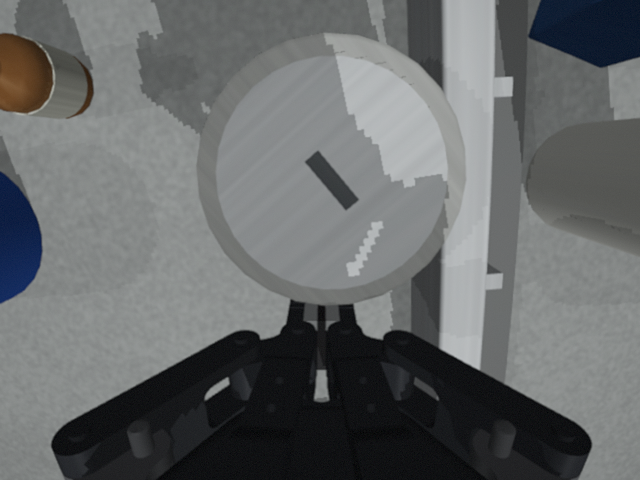

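Still flush with the fence: lid at (331,170), right rim on the fence at column 465. Continuing.

Request:
play_rows --pt "-0.003 0.0002 -0.0002 0 0 0" --pt "-0.006 0.0004 -0.0004 0 0 0" --pt "-0.009 0.0006 -0.0006 0 0 0" --pt "-0.012 0.0008 -0.0009 0 0 0" --pt "-0.015 0.001 -0.0011 0 0 0" --pt "-0.018 0.0012 -0.0013 0 0 0" --pt "-0.021 0.0014 -0.0015 0 0 0" --pt "-0.024 0.0016 -0.0017 0 0 0" --pt "-0.027 0.0018 -0.0019 0 0 0" --pt "-0.03 0.002 -0.0021 0 0 0" --pt "-0.033 0.0022 -0.0024 0 0 0" --pt "-0.036 0.0024 -0.0026 0 0 0"

```text
t: 14.75
tcp_pos: [0.5854, -0.0493, 0.0257]
tool_rot: [-0.439, 0.553, -0.523, 0.478]
force: [-1.3, -3.8, -0.7]
finger_gap: 0.002
```

```bash
python3 -c "
from lid import *
lid('w11')"
```

```text
t 14.75 dock xy mm [-55.  -62.5] z 25.7  Fdock [-0.99 -3.88] Fz -0.68 tiltdeg 3.94 face 85.99
```

Request:
play_rows --pt "-0.003 0.0002 -0.0002 0 0 0" --pt "-0.006 0.0004 -0.0004 0 0 0" --pt "-0.009 0.0006 -0.0006 0 0 0" --pt "-0.012 0.0008 -0.0009 0 0 0" --pt "-0.015 0.001 -0.0011 0 0 0" --pt "-0.018 0.0012 -0.0013 0 0 0" --pt "-0.021 0.0014 -0.0015 0 0 0" --pt "-0.024 0.0016 -0.0017 0 0 0" --pt "-0.027 0.0018 -0.0019 0 0 0" --pt "-0.03 0.002 -0.0021 0 0 0"

```text
t: 15.8
tcp_pos: [0.5882, -0.0194, 0.0257]
tool_rot: [-0.439, 0.553, -0.523, 0.478]
force: [-1.1, -4.4, -1.6]
finger_gap: -0.0
```

```bash
python3 -c "
from lid import *
lid('w12')"
```

```text
t 15.80 dock xy mm [-55.  -32.4] z 25.7  Fdock [-0.74 -4.52] Fz -1.58 tiltdeg 3.93 face 86.00
```

View pics/w12.png

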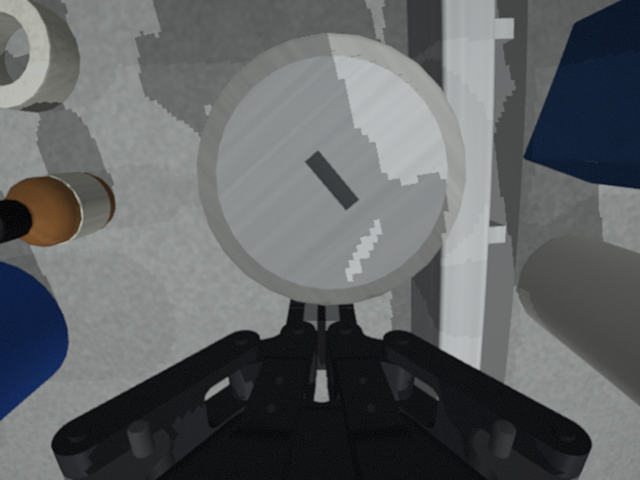

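Flush with the fence past the middle: the lid is still at (331,170). The plate should be met at TCP y of about 28 mm. One more run, then slow.

Request:
play_rows --pt "-0.003 0.0002 -0.0002 0 0 0" --pt "-0.006 0.0004 -0.0004 0 0 0" --pt "-0.009 0.0006 -0.0006 0 0 0" --pt "-0.012 0.0008 -0.0009 0 0 0" --pt "-0.015 0.001 -0.0011 0 0 0" --pt "-0.018 0.0012 -0.0013 0 0 0" --pt "-0.021 0.0014 -0.0015 0 0 0" --pt "-0.024 0.0016 -0.0017 0 0 0" --pt "-0.027 0.0018 -0.0019 0 0 0" --pt "-0.03 0.002 -0.0021 0 0 0" --pt "-0.033 0.0022 -0.0024 0 0 0" --pt "-0.036 0.0024 -0.0026 0 0 0"

```text
t: 17.05
tcp_pos: [0.5914, 0.0167, 0.0258]
tool_rot: [-0.439, 0.553, -0.523, 0.478]
force: [-1.6, -4.8, -2.8]
finger_gap: 0.001
```

```bash
python3 -c "
from lid import *
lid('w13')"
```

```text
t 17.05 dock xy mm [-55.    3.8] z 25.8  Fdock [-1.12 -4.87] Fz -2.81 tiltdeg 3.93 face 86.00
```

View pics/w13.png

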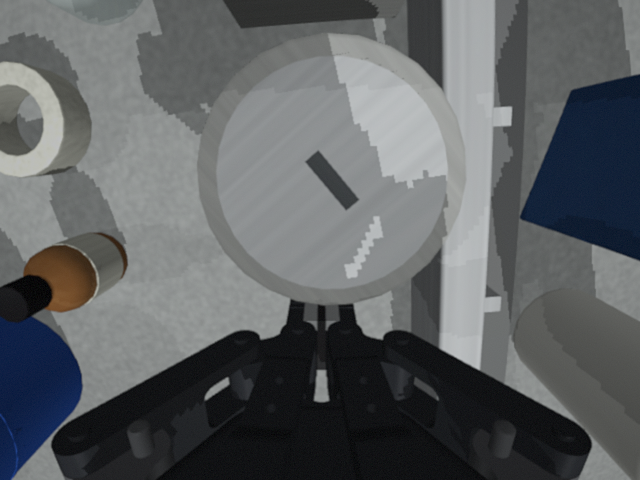

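The plate is now in view at (310,15), about 25 mm ahead of the drum.

Request:
play_rows --pt "-0.002 0.0001 -0.0001 0 0 0" --pt "-0.004 0.0003 -0.0003 0 0 0" --pt "-0.006 0.0004 -0.0004 0 0 0" --pt "-0.008 0.0006 -0.0006 0 0 0" --pt "-0.01 0.0007 -0.0007 0 0 0" --pt "-0.012 0.0008 -0.0009 0 0 0" --pt "-0.014 0.001 -0.001 0 0 0" --pt "-0.015 0.001 -0.0011 0 0 0" --pt "-0.016 0.0011 -0.0011 0 0 0"

```text
t: 18.0
tcp_pos: [0.5928, 0.0325, 0.0258]
tool_rot: [-0.439, 0.552, -0.523, 0.478]
force: [-2.1, -4.3, -0.7]
finger_gap: 0.004
```

```bash
python3 -c "
from lid import *
lid('w14')
im=cv2.imread('pics/w14.png'); cv2.imwrite('pics/w14z.png',cv2.resize(im[0:120,180:500],None,fx=2.4,fy=2.4))"
```

```text
t 18.00 dock xy mm [-55.   19.7] z 25.8  Fdock [-1.74 -4.45] Fz -0.74 tiltdeg 3.93 face 86.00
```

View pics/w14z.png

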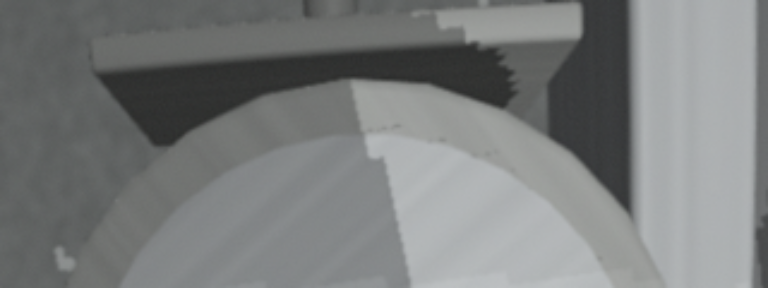

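```bash
python3 -c "
from h import *
m=camera_model('wrist')
print(1e3*todock(onz(m,180+350/2.4,54/2.4,.056)),1e3*todock(onz(m,180+352/2.4,80/2.4,.08)))"
```

```text
[-46.21386149 134.20725892] [-47.17486185 122.48714682]
```

Gap to the plate is about 9–11 mm.

Request:
play_rows --pt "-0.001 0.0001 -0.0001 0 0 0" --pt "-0.002 0.0001 -0.0001 0 0 0" --pt "-0.003 0.0002 -0.0002 0 0 0" --pt "-0.004 0.0003 -0.0003 0 0 0" --pt "-0.005 0.0004 -0.0004 0 0 0" --pt "-0.006 0.0004 -0.0004 0 0 0"

```text
t: 18.65
tcp_pos: [0.5933, 0.0385, 0.0258]
tool_rot: [-0.439, 0.553, -0.523, 0.478]
force: [-2.1, -4.5, -1.4]
finger_gap: -0.002
```

```bash
python3 -c "
from h import *
st()"
```

```text
t 18.65 dock xy mm [-55.   25.6] z 25.8  Fdock [-1.64 -4.64] Fz -1.41 tiltdeg 3.93 face 86.00
```

Request:
play_rows --pt "-0.001 0.0001 -0.0001 0 0 0" --pt "-0.002 0.0001 -0.0001 0 0 0"

```text
t: 18.85
tcp_pos: [0.5936, 0.0405, 0.0258]
tool_rot: [-0.439, 0.552, -0.523, 0.478]
force: [-1.4, -4.6, -1.9]
finger_gap: -0.001
```

```bash
python3 -c "
from h import *
st()"
```

```text
t 18.85 dock xy mm [-54.9  27.7] z 25.8  Fdock [-1.   -4.71] Fz -1.89 tiltdeg 3.93 face 86.00
```

Request:
play_rows --pt "-0.001 0.0001 -0.0001 0 0 0" --pt "-0.002 0.0001 -0.0001 0 0 0"

```text
t: 19.05
tcp_pos: [0.5938, 0.0425, 0.0258]
tool_rot: [-0.439, 0.553, -0.523, 0.478]
force: [-1.2, -4.8, -1.9]
finger_gap: 0.001
```

```bash
python3 -c "
from h import *
st()"
```

```text
t 19.05 dock xy mm [-54.9  29.7] z 25.8  Fdock [-0.81 -4.85] Fz -1.92 tiltdeg 3.93 face 85.99
```

Request:
play_rows --pt "-0.0005 0 0 0 0 0" --pt "-0.001 0.0001 -0.0001 0 0 0"

```text
t: 19.25
tcp_pos: [0.5939, 0.0434, 0.0258]
tool_rot: [-0.439, 0.553, -0.523, 0.478]
force: [-1.5, -4.6, -1.5]
finger_gap: -0.002
```

```bash
python3 -c "
from h import *
st()"
```

```text
t 19.25 dock xy mm [-54.9  30.7] z 25.8  Fdock [-1.05 -4.73] Fz -1.45 tiltdeg 3.93 face 85.99
```

Request:
play_rows --pt "-0.0005 0 0 0 0 0" --pt "-0.001 0.0001 -0.0001 0 0 0"

```text
t: 19.45
tcp_pos: [0.594, 0.0442, 0.0258]
tool_rot: [-0.439, 0.552, -0.523, 0.478]
force: [-1.5, -6.1, -2.0]
finger_gap: 0.001
```

Request:
play_rows --pt "-0.0005 0 0 0 0 0" --pt "-0.001 0.0001 -0.0001 0 0 0"

```text
t: 19.65
tcp_pos: [0.594, 0.0448, 0.0258]
tool_rot: [-0.439, 0.552, -0.524, 0.478]
force: [-2.7, -6.6, -0.7]
finger_gap: 0.002
```

```bash
python3 -c "
from h import *
st()"
```

```text
t 19.65 dock xy mm [-54.9  32. ] z 25.8  Fdock [-2.1  -6.84] Fz -0.66 tiltdeg 3.87 face 86.02
```

The plate has been touched: 4.7 → 6.8 N at TCP y of about 31.3. I'll press on slowly toward about 12.5 N total.

Request:
play_rows --pt "-0.0005 0 0 0 0 0" --pt "-0.001 0.0001 -0.0001 0 0 0" --pt "-0.0015 0.0001 -0.0001 0 0 0"

```text
t: 19.95
tcp_pos: [0.5941, 0.0455, 0.0258]
tool_rot: [-0.44, 0.552, -0.524, 0.477]
force: [-3.7, -10.0, 0.3]
finger_gap: -0.0
```

```bash
python3 -c "
from h import *
st()"
```

```text
t 19.95 dock xy mm [-54.9  32.7] z 25.8  Fdock [ -2.8  -10.29] Fz 0.34 tiltdeg 3.82 face 86.04
```

Request:
play_rows --pt "-0.0005 0 0 0 0 0" --pt "-0.001 0.0001 -0.0001 0 0 0" --pt "-0.0015 0.0001 -0.0001 0 0 0"

```text
t: 20.25
tcp_pos: [0.5942, 0.0463, 0.0259]
tool_rot: [-0.44, 0.552, -0.524, 0.477]
force: [-3.5, -12.1, -0.3]
finger_gap: -0.003
```

```bash
python3 -c "
from h import *
st()"
```

```text
t 20.25 dock xy mm [-54.9  33.6] z 25.9  Fdock [ -2.44 -12.4 ] Fz -0.35 tiltdeg 3.76 face 86.06
```

About 12.4 N total, so roughly 7–7.7 N on the plate. A touch more, then hold half a second.

Request:
play_rows --pt "-0.0003 0 0 0 0 0" --pt "-0.0003 0 0 0 0 0" --pt "-0.0003 0 0 0 0 0" --pt "-0.0003 0 0 0 0 0" --pt "-0.0003 0 0 0 0 0" --pt "-0.0003 0 0 0 0 0"

```text
t: 20.85
tcp_pos: [0.5942, 0.0465, 0.0259]
tool_rot: [-0.44, 0.552, -0.524, 0.477]
force: [-3.5, -12.0, 0.9]
finger_gap: 0.002
```

```bash
python3 -c "
from h import *
st()"
```

```text
t 20.85 dock xy mm [-54.9  33.7] z 25.9  Fdock [ -2.41 -12.24] Fz 0.93 tiltdeg 3.75 face 86.06
```

Request:
play_rows --pt "0.0003 0 0 0 0 0" --pt "0.0006 0 0 0 0 0" --pt "0.0009 -0.0001 0.0001 0 0 0" --pt "0.0012 -0.0001 0.0001 0 0 0" --pt "0.0015 -0.0001 0.0001 0 0 0" --pt "0.0018 -0.0001 0.0001 0 0 0" --pt "0.0021 -0.0001 0.0001 0 0 0" --pt "0.0024 -0.0002 0.0002 0 0 0" --pt "0.0027 -0.0002 0.0002 0 0 0" --pt "0.003 -0.0002 0.0002 0 0 0" --pt "0.0033 -0.0002 0.0002 0 0 0" --pt "0.0036 -0.0002 0.0003 0 0 0"

```text
t: 22.05
tcp_pos: [0.5949, 0.0458, 0.0261]
tool_rot: [-0.438, 0.552, -0.524, 0.478]
force: [0.0, 0.2, 0.3]
finger_gap: 0.0
```

```bash
python3 -c "
from h import *
st()"
```

```text
t 22.05 dock xy mm [-54.1  33.1] z 26.1  Fdock [0.02 0.16] Fz 0.32 tiltdeg 4.00 face 85.97
```

Request:
play_rows --pt "0.0003 0 0 0 0 0" --pt "0.0006 0 0 0 0 0" --pt "0.0009 -0.0001 0.0001 0 0 0" --pt "0.0012 -0.0001 0.0001 0 0 0" --pt "0.0015 -0.0001 0.0001 0 0 0" --pt "0.0018 -0.0001 0.0001 0 0 0" --pt "0.0021 -0.0001 0.0001 0 0 0" --pt "0.0024 -0.0002 0.0002 0 0 0" --pt "0.0027 -0.0002 0.0002 0 0 0" --pt "0.003 -0.0002 0.0002 0 0 0" --pt "0.0033 -0.0002 0.0002 0 0 0" --pt "0.0036 -0.0002 0.0003 0 0 0"

```text
t: 23.25
tcp_pos: [0.5938, 0.0415, 0.0257]
tool_rot: [-0.439, 0.552, -0.523, 0.478]
force: [0.5, 0.9, 0.2]
finger_gap: 0.003
```

```bash
python3 -c "
from h import *
st()"
```

```text
t 23.25 dock xy mm [-54.8  28.7] z 25.7  Fdock [0.42 0.91] Fz 0.16 tiltdeg 3.93 face 86.00
```

Force is zero, so the finger is off and the drum has stayed put. I'll back away and check.

Request:
play_rows --pt "0.002 -0.0001 0.0001 0 0 0" --pt "0.005 -0.0003 0.0003 0 0 0" --pt "0.01 -0.0007 0.0007 0 0 0" --pt "0.02 -0.0014 0.0014 0 0 0" --pt "0.03 -0.003 0.002 0 0 0" --pt "0.04 -0.01 0.003 0 0 0" --pt "0.045 -0.035 0.003 0 0 0" --pt "0.045 -0.065 0.003 0 0 0" --pt "0.045 -0.1 0.003 0 0 0" --pt "0.045 -0.12 0.003 0 0 0" --pt "0.045 -0.12 0.003 0 0 0" --pt "0.045 -0.12 0.003 0 0 0"

```text
t: 24.45
tcp_pos: [0.5877, -0.012, 0.1428]
tool_rot: [-0.439, 0.552, -0.524, 0.478]
force: [-0.4, -0.3, -0.2]
finger_gap: -0.001
```

Run:
```python
from h import *
st()
for n in('wrist','side','scene'): cv2.imwrite(f'pics/{n}20.png',snapshot(n)[:,:,::-1])
a=cv2.imread('pics/side20.png')[160:390,180:450];b=cv2.imread('pics/wrist20.png')
cv2.imwrite('pics/c20.png',cv2.resize(a,None,fx=2.5,fy=2.5,interpolation=cv2.INTER_CUBIC))
```

```text
t 24.45 dock xy mm [-56.1 -25.1] z 142.8  Fdock [-0.41 -0.35] Fz -0.15 tiltdeg 3.93 face 85.96
```

View pics/wrist20.png

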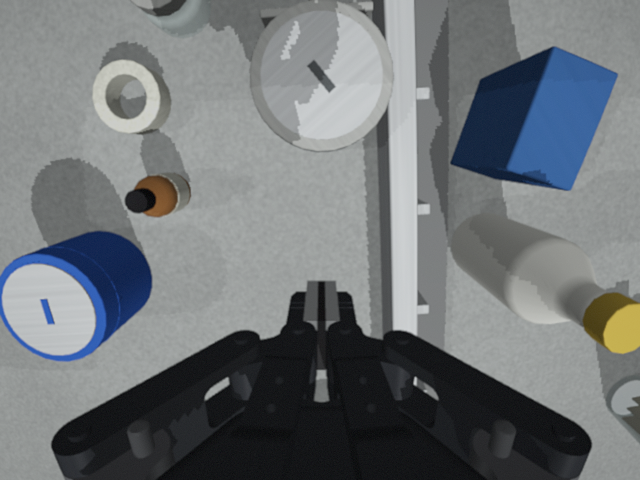

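View pics/c20.png

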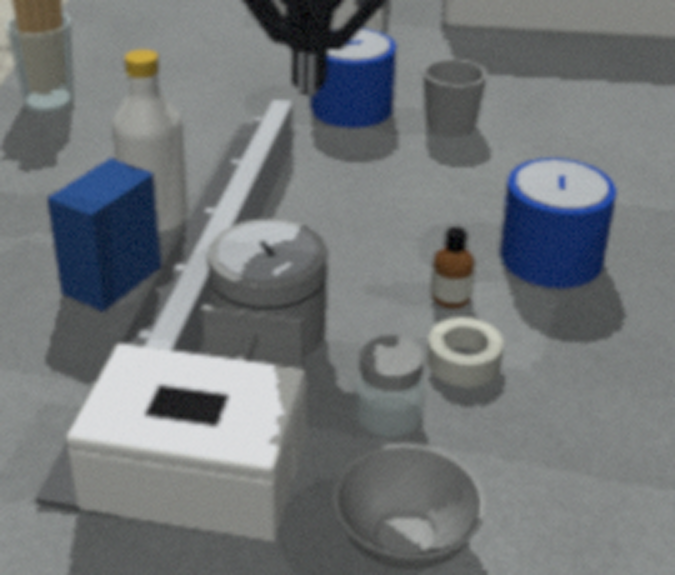

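Run:
```python
from h import *
np.set_printoptions(precision=1,suppress=True)
m=camera_model('wrist')
for n,p in [('L',(250,77)),('R',(393,77)),('B',(321.5,152)),('C',(321.5,76))]: print(n,1e3*todock(onz(m,*p,.08)))
print('amber',1e3*todock(onz(m,139,201,.07)),'tape',1e3*todock(onz(m,128,97,.024)),'ftop',1e3*todock(onz(m,388,200,.055)))
ms,mi=camera_model('scene'),camera_model('side')
im=cv2.imread('pics/scene20.png'); cv2.imwrite('pics/sc20.png',cv2.resize(im[180:340,210:550],None,fx=2.35,fy=2.35,interpolation=cv2.INTER_CUBIC))
```

```text
L [-96.5  92.6]
R [-2.9 86.1]
B [-53.1  41. ]
C [-49.7  89.7]
amber [-191.5   16. ] tape [-211.2   98.9] ftop [-3.7  1.1]
```

View pics/sc20.png

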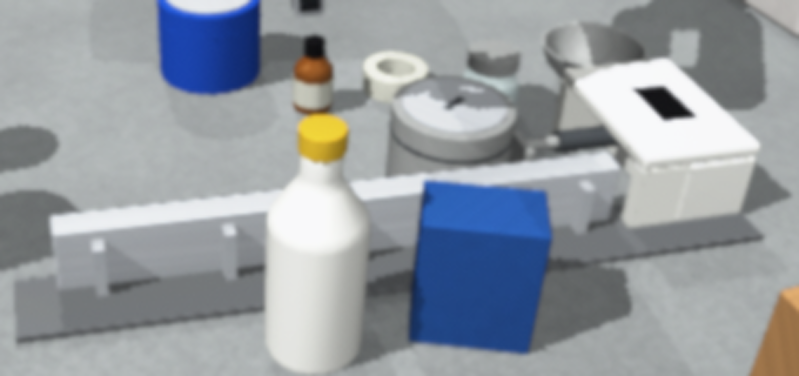

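Drum rim is at x = -2.9 against a measured fence top of -3.7 in the same view, so it is against the fence. Its centre is at y ≈ 89.7, just past first touch (≈88.3), so the plate is still compressed. The amber bottle and tape are where they started, within a few mm. The arm is clear, so I'm handing in.

```bash
python3 -c "
from h import *
st(); print(sign_off())"
```

```text
t 24.60 dock xy mm [-57.2 -24.5] z 141.0  Fdock [-0.79 -0.69] Fz -0.00 tiltdeg 3.94 face 85.97
the job is handed in; nothing more can be done
None
```

I loaded the steel drum into the dock and handed the job in at 24.6 s; no verdict came back.

**Moves:**
- **Fence:** I pushed the drum about 64 mm against the outer half of the fence, at y ≈ -89 mm. The push peaked at 12.7 N on the wrist with no further motion.
- **Slide:** I slid it about 180 mm along the fence with a finger face turned 4° towards it, at 4–5 N.
- **Plate:** It touched the plate with the drum centre at y ≈ 88 mm. I held about 12.3 N on the wrist for 0.6 s, then eased off at 3 mm/s.

**Plate force:** I worked it out rather than measured it directly. It comes to about 7.5 N by subtracting the 4.7 N slide force, but only about 6 N from how far the plate moved in. Both are within 4–14 N but a little under the 8 N you asked for.

**Last checks:**
- **Drum:** It looks upright, with its centre about 49 mm out from the fence. Its rim matches the fence edge to within 1 mm in the same picture.
- **Plate contact:** The drum is about 1–1.5 mm past first touch, so it should still be bearing on the plate. That margin is only about as large as the camera error, but the finger also came free with almost no spring-back.
- **Bystanders:** The amber bottle and tape roll measured within 4 mm of where they started, which is camera error for the bottle cap. The others look unmoved in the pictures.
- **Arm:** It was clear of everything when I handed in.

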